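Tag a stock bin with a clip from the sliding-door case

ROBOT

A 6-joint arm with a two-finger parallel gripper is mounted at the origin on the work surface. World frame = base frame: x ahead of the robot, y to its left, z up, the work surface at z = 0. Lengths are in m, angles in rad, forces in N, time in s.
With the tool pointing down it reaches from about 0.375 to 0.925 m from the base axis. Payload 5.7 kg.
Tool frame: the origin (TCP) lies midway between the tips of the shut fingers; the grasp point (between the pads) lies 19 mm behind it; z points along the fingers, x is the direction in which the jaws open and shut, and the axes are right-handed (so a half turn about z gives the same grasp; the last joint's range is limited). The gripper opens to 88 mm and grips with 3 to 60 N. Pads are 20 mm wide; open, the fingers measure 115 mm over their backs; the gripper's body (75 mm by 178 mm) begins 61 mm behind the grasp point.
Start: joints at [-1.322, 0.359, 1.51, -0, 1.272, -0.115], TCP at [0.213, -0.561, 0.223] pointing down, gripper open.
Joint ranges: [-2.97, 2.97], [-1.01, 2.36], [0.21, 2.38], [-0.96, 4.11], [0.2, 2.71], [-2.98, 2.98]. Speed limits (rad/s): [2.39, 2.39, 3.14, 3.14, 3.14, 3.14].

INTERFACE

Orientations are given as a unit quaternion [x, y, z, w].
In Python, from bench import move_ptp, servo_line, goto_joints, move_gripper, sleep, inverse_kinematics, capture, PlanningError, close_job, spot_in, silhouettes, current_clock, current_joint_pos, current_qvel, current_joint_torque, current_position, current_orientation, current_force, current_torque, current_finger_gap gives the robot as it stands. Calls block until the motion is done:
- move_ptp(position, orientation): joint-space move of the TCP to a pose.
- servo_line(position, orientation=None, rate=0.15, contact_N=None): straight line of the TCP; orientation=None keeps the orientation; rate is the mean speed in m/s. With contact_N (N) it stops when the force on the tool has changed by that much, and returns True; else False.
- goto_joints(angles): joint-space move.
- move_gripper(opening): finger opening in m; the grip force is fixed at half the most; returns when the fingers have stopped.
- sleep(seconds).
- inverse_kinematics(position, orientation): joint angles nearest the present ones, or None.
- capture(name): name is "scene" or "top" or "wrist"; returns a dict with "image" (384x512x3 uint8, blue, green, red), "range_z" (384x512 float32, m along the optical axis (not along the pixel's ray), 0 where there is no reading), "intrinsics" (3x3 intrinsics, pixels), "k1" (the pictures are not rectified: a ray, as slopes to the right and down, at radius r is drawn at 1 + k1 r^2 times it, then the intrinsics apply), "R" (3x3) and "t" (3): a world point X has camera coordinates R X + t. Camera axes: x right, y down, z forward; pixel columns grow to the right and rows downward; lengths in m; the calibration is good to about 2 mm. A picture is of the moment at which its call begins.
A pose or a line that the arm cannot do raises PlanningError and nothing moves.
- close_job(): hands the job in, once; it reports no verdict.
Trained networks look in the newest picture that a camera, given by its name, has taken for a name from the list of things; names that differ only in an ending like _2 or _b are one class to them, and where a whole thing is asked for, a point or a joint stands for the part that bears it (a point fixed in the world has none). Each returns a list of dicts, best first, with "conf" (0 to 1); they miss things now and then, are a little off and sometimes report something else, mostly with a low value. They report only what shows in the picture. A call takes as long as a camera call.
- spot_in(camera, query): "xy" ([column, row] in pixels, amid what is visible of it).
- silhouettes(camera, query): "region" (384x512 bool, what is visible of it) and "xy" ([column, row] in pixels, amid what is visible of it).
Readings, each from a call of its own:
- current_clock(): time.
- current_joint_pos(): joint angles.
- current_qvel(): joint speeds.
- current_joint_torque(): joint torques, N m.
- current_position(): TCP position.
- current_orientation(): TCP orientation.
- current_force(): force on the tool from outside, world axes, zero at the start.
- current_torque(): the same for the moment, N m.
- current_finger_gap(): finger opening in m.
Only numpy, scipy, OpenCV 4.12 (cv2) and the standard library are available. Lean on these libraries where they do the work, as an engineer would, in place of code of your own. Each camera call takes 0.05 s, during which the arm holds its last target.

TASK

Slide the clear door that covers the green clip tag right aside, past the other door, squeeze the clip off its rib and lift it out. Clip it onto the top edge of the blue bin's near wall (the wall facing the robot), tag on the outside, and let go; then slide the door fully shut again so that both doors are closed. Leave the red clip in its place, do not shove the bin, and do not disturb the other things on the counter.

Things in the scene. Friction and masses are not known exactly. Their poses are not given: they have to be found in the camera images.
- case: Fixed sloping stock case, 462 mm wide (y), about 305 deep, front edge 105 and rear edge 245 mm high. Origin: on the counter, under the middle of its face; x away from the robot, y left, z up. The face slopes 30 degrees from level, facing the robot: up-slope is (0.866, 0, 0.5), outward normal (-0.5, 0, 0.866) in its frame. Left compartment at +y, right one at -y.
- case_face (a point): Centre of the case's sloping face, 175 mm above the case's origin, level with the outer door's face; the case's walls end here too, rails at most 3 mm proud. Two clear doors slide along y in this face, the left one in the outer track, the right one 8 mm deeper, so that they pass one over the other. Each shut door covers from 215 mm out to 10 mm past the middle.
- case_rib (a point): Middle of the case, level with the tops of the two ribs. In each compartment (floor 110 mm below the face) a rib 6 mm thick, 34 mm high, stands square to the sloping floor and runs along y from 60 to 200 mm off the middle, its top 76 mm below the face. One clip tag grips each rib.
- left_door (a joint): How far the left (outer) door is slid, in m: 0 = shut, grows as it moves to the case's -y; stops at 0.155. Needs about 2 to 4 N; stays where it is left.
- right_door (a joint): How far the right (inner) door is slid, in m: 0 = shut, grows as it moves to the case's +y, beneath the left door; stops at 0.155. Needs about 2 to 4 N; stays where it is left.
- left_fin_top (a point): Middle of the top of the left door's black pull fin, near the door's outer (+y) edge: 185 mm from the case's middle when shut. The fin stands square to the sloping face, 80 mm long up the slope, 12 mm thick along y, its top 40 mm out from the outer door's face. It travels with the door and can be pushed from either side or pinched.
- right_fin_top (a point): Middle of the top of the right door's black pull fin, the same at the -y end: 185 mm from the case's middle when shut, its top 40 mm out from the level of the outer door's face (48 mm above its own door).
- green_clip: Green sprung clip tag, 70 g, like a clothes peg: origin on its hinge pin, pin along y, two levers to z+ (24 mm wide, reaching 40 mm from the pin, 41 mm apart over their tips at rest), two jaws to z- (28 mm). A green tag plate, 62 wide x 34 tall, sits on the front (-x) jaw, 5 to 39 mm below the pin.
- green_clip_center (a point): Centre of the green clip, on its pin. Squeezing the levers along x opens the jaws; 26 mm above the pin they are 36 mm wide over the outside at rest, 26 mm when fully squeezed (then parallel and at a stop). It starts on the rib of either compartment, square to the sloping face, levers outward, tag to the robot, pin 64 mm below the face and 12 mm above the rib's top.
- green_clip_front_tip (a point): Inner face of the tip of the green clip's front (-x, tag side) jaw.
- green_clip_back_tip (a point): Inner face of the tip of the green clip's back (+x) jaw.
- green_clip_jaw (a joint): Opening angle of the green clip in rad: 0 = jaws parallel, closed on a 6 mm edge; 0.38 = fully open, tips about 16 mm apart; -0.06 = shut on nothing. Squeezing it fully open takes about 9 N at 26 mm above the pin.
- red_clip_center (a point): Centre of the red clip tag, the same clip in red, on the rib of the other compartment; to be left there.
- bin: Blue open stock bin, 170 mm deep (x), 200 wide (y), 90 tall, walls 6 mm thick, loose, about 2.5 kg with its contents, which stay 40 mm below the rim. Origin at the centre of its underside; x points away from its near wall, y to the left.
- bin_near_rim (a point): Middle of the top edge of the bin's near wall (the one facing the robot), at mid-thickness, 90 mm above the counter, 82 mm from the bin's origin towards -x. The wall runs along y; -x is outside the bin.
- spray_can: White spray can standing upright, 64 mm diameter, 190 mm tall. Bystander; origin at the centre of its underside.
- red_carton: Closed red carton, 90 x 70 x 50 mm. Bystander; origin at the centre of its underside.
- brown_carton: Closed brown cardboard carton, 60 x 130 x 60 mm. Bystander; origin at the centre of its underside.
- bearing: Steel bearing ring lying flat, 70 mm outer diameter, 18 mm high. Bystander; origin at the centre of its underside.
- cap: Black plastic cap, 52 mm diameter, 35 mm high. Bystander; origin at the centre of its underside.
- tape: Pale tape roll lying flat, 100 mm diameter, 25 mm high. Bystander; origin at the centre of its underside.
- jar: Grey jar with yellow lid, 70 mm diameter, 100 mm tall. Bystander; origin at the centre of its underside.

How it is judged:
On the way, in this order (a step that is already met when the one before it is completed fails the run):
1. the door over the green clip is slid at least 120 mm aside, past the other door, with the clip still on its rib (((y of green_clip_center in the frame of case above 0.05 m and z of green_clip_center in the frame of case between 0.09 and 0.14 m and value of joint left_door above 0.12 m) or (y of green_clip_center in the frame of case below -0.05 m and z of green_clip_center in the frame of case between 0.09 and 0.14 m and value of joint right_door above 0.12 m))), for 0.1 s.
2. the green clip is held by the fingers and lifted off its rib (z of green_clip_center in the frame of case above 0.165 m and contact force between the fingers and green_clip above 1 N), for 0.1 s.
3. the green clip grips the near wall of the bin, one jaw each side, tag outside, let go by the fingers (x of green_clip_front_tip in the frame of bin_near_rim between -0.02 and -0.001 m and x of green_clip_back_tip in the frame of bin_near_rim between 0.001 and 0.02 m and z of green_clip_front_tip in the frame of bin_near_rim between -0.03 and -0.005 m and z of green_clip_back_tip in the frame of bin_near_rim between -0.03 and -0.005 m and y of green_clip_center in the frame of bin_near_rim between -0.09 and 0.09 m and value of joint green_clip_jaw below 0.1 rad and angle between green_clip_center's own z axis and vertical below 0.3 rad and contact force between the fingers and green_clip below 0.05 N), for 0.2 s.
4. both doors are shut again (value of joint each of left_door, right_door below 0.012 m), for 0.2 s.
At the end, for the whole second after the job is handed in: Green clip let go and at rest on the bin's near wall, a jaw each side, tag outside, tips 5 mm or more below the rim, within 90 mm of the wall's middle, upright within 17 degrees, jaws closed (under 0.1 rad); both doors within 12 mm of shut; red clip within 20 mm of its start (all of step 3 and all of step 4 and linear speed of each of green_clip, bin below 0.02 m/s and distance of red_clip_center from where it was at the start of the episode below 0.02 m); the robot touches nothing.
It fails at once if the red clip is moved more than 20 mm (distance of red_clip_center from where it was at the start of the episode above 0.02 m).
It fails at once if the bin is shoved more than 40 mm (distance of bin_near_rim from where it was at the start of the episode above 0.04 m).
It fails at once if a bystander is moved more than 40 mm or knocked over (distance of any of spray_can, red_carton, brown_carton, bearing, cap, tape, jar from where it was at the start of the episode above 0.04 m or angle between any of spray_can, red_carton, brown_carton, bearing, cap, tape, jar's own z axis and vertical above 0.5 rad).
It also fails if it takes over 72 s, if anything falls off the work surface, if the arm or the gripper's body presses on something with over 40 N, if the wrist force passes 120 N, or if a joint passes its speed limit or range.

## Working session

There is one attempt and no reset: what is moved stays moved. The work goes in short steps, each a Python script; the robot and the scene stay as the last script left them, time stands still between calls to the robot, and variables do not carry over. Pictures are saved under pics/ and viewed, and the job is handed in when it is done.

```bash
ls; mkdir -p pics; python3 - <<'E'
from bench import *
import cv2,numpy as np
for n in ["scene","top","wrist"]:
    c=capture(n); cv2.imwrite(f"pics/{n}0.png",c["image"]); print(n,c["intrinsics"].tolist(),c["k1"],np.round(c["R"],3).tolist(),np.round(c["t"],3).tolist())
print(current_clock(),current_orientation(),current_finger_gap())
E
```

```text
pics
scene [[419.73250348106365, 0.0, 252.98783457740296], [0.0, 419.73250348106365, 186.33017574044197], [0.0, 0.0, 1.0]] 0.009013900329056133 [[0.541, 0.841, -0.008], [0.558, -0.367, -0.744], [-0.629, 0.398, -0.668]] [-0.273, -0.196, 1.823]
top [[483.6809796235446, 0.0, 257.2021152626161], [0.0, 483.6809796235446, 191.15294767246905], [0.0, 0.0, 1.0]] 0.029562022355521453 [[0.003, -1.0, -0.005], [-0.985, -0.002, -0.172], [0.172, 0.005, -0.985]] [0.006, 0.531, 1.672]
wrist [[326.13214077990074, 0.0, 249.78408053055767], [0.0, 326.13214077990074, 187.26729207410625], [0.0, 0.0, 1.0]] -0.017043162416016867 [[0.355, -0.935, -0.002], [-0.891, -0.339, 0.303], [-0.284, -0.105, -0.953]] [-0.598, -0.036, 0.392]
0.15 [ 8.23357196e-01 -5.67523054e-01 -5.46356056e-04 -4.61363373e-04] 0.08762588666841338
```

View pics/scene0.png

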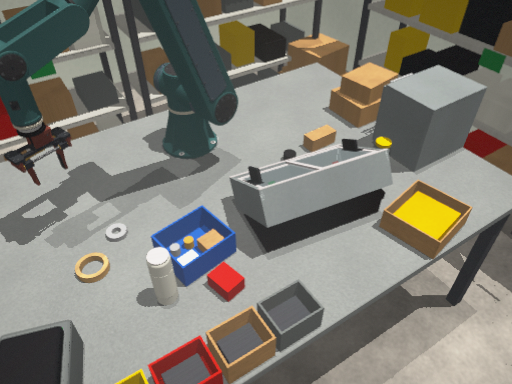

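View pics/top0.png

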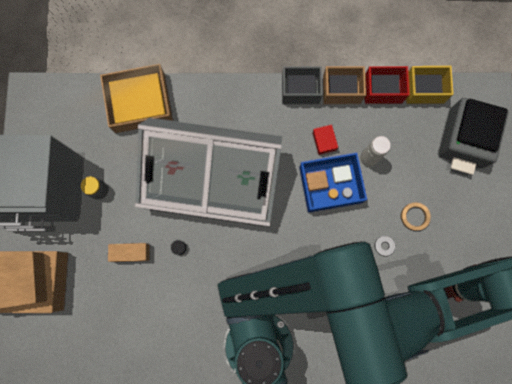

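```bash
cat > h.py <<'E'
from bench import *
import cv2,numpy as np
from scipy.spatial.transform import Rotation as Rot
def dist(c): return np.array([c["k1"],0,0,0,0.])
def pix2w(c,uv,z):
    n=cv2.undistortPoints(np.float64(uv).reshape(-1,1,2),c["intrinsics"],dist(c)).reshape(-1,2)
    p=np.c_[n,np.ones(len(n))]*np.ravel(z)[:,None]
    return (p-c["t"])@c["R"]
def cloud(c):
    vv,uu=np.mgrid[0:384,0:512]
    return pix2w(c,np.c_[uu.ravel(),vv.ravel()],c["range_z"].ravel()).reshape(384,512,3)
def ray_z(c,uv,zw):
    "pixel -> world at height zw"
    n=cv2.undistortPoints(np.float64(uv).reshape(-1,1,2),c["intrinsics"],dist(c)).reshape(-1,2)
    d=np.c_[n,np.ones(len(n))]@c["R"]; o=-c["R"].T@c["t"]
    return o+d*((zw-o[2])/d[:,2])[:,None]
def proj(c,X):
    r=cv2.Rodrigues(c["R"])[0]
    return cv2.projectPoints(np.float64(X).reshape(-1,1,3),r,np.float64(c["t"]),c["intrinsics"],dist(c))[0].reshape(-1,2)
E
python3 - <<'E'
from h import *
import pickle
c=capture("top"); pickle.dump(c,open("top.pkl","wb")); 
s=capture("scene"); pickle.dump(s,open("scene.pkl","wb"))
im=c["image"][105:240,85:305]; cv2.imwrite("pics/tz.png",cv2.resize(im,None,fx=3.6,fy=3.6,interpolation=cv2.INTER_CUBIC))
P=cloud(c)
z=P[...,2]; v=np.uint8(np.clip(z/0.3*255,0,255)); v[c["range_z"]==0]=0
cv2.imwrite("pics/tzd.png",cv2.resize(v[105:240,85:305],None,fx=3.6,fy=3.6,interpolation=cv2.INTER_NEAREST))
for q in ["case","left_fin_top","right_fin_top","left_door","right_door","green_clip","red_clip_center","bin","spray_can","red_carton","brown_carton","bearing","cap","tape","jar"]:
    r=silhouettes("top",q)
    for d in r[:2]:
        m=d["region"]; pts=P[m&(c["range_z"]>0)]
        print(q,round(d["conf"],2),np.round(d["xy"],1),m.sum(),np.round(np.median(pts,0),3) if len(pts) else None, np.round(np.percentile(pts[:,2],[5,95]),3) if len(pts) else None)
E
```

```text
case 0.96 [206.2 172.3] 12671 [0.576 0.174 0.177] [0.109 0.24 ]
left_fin_top 0.89 [176.1 168.6] 5078 [0.576 0.275 0.179] [0.117 0.234]
right_fin_top 0.75 [241.  178.7] 4541 [0.549 0.062 0.17 ] [0.109 0.226]
left_door 0.95 [177.8 167.4] 5197 [0.575 0.273 0.179] [0.116 0.234]
right_door 0.95 [242.1 181.8] 4476 [0.549 0.063 0.171] [0.11  0.225]
red_clip_center 0.63 [336.3 179.6] 3030 [ 0.565 -0.265  0.032] [0.001 0.09 ]
red_clip_center 0.52 [205.7 171.2] 12593 [0.576 0.174 0.178] [0.109 0.24 ]
bin 0.58 [330.6 186.7] 3113 [ 0.564 -0.265  0.032] [0.001 0.091]
bin 0.32 [177.5 169.2] 5057 [0.576 0.275 0.179] [0.117 0.233]
spray_can 0.67 [377.3 150.6] 577 [ 0.648 -0.39   0.173] [0.019 0.193]
spray_can 0.5 [177.7 170.7] 4989 [0.576 0.274 0.179] [0.117 0.233]
red_carton 0.72 [327.1 139.7] 584 [ 0.72  -0.238  0.048] [0.009 0.056]
brown_carton 0.87 [132.8 252.6] 732 [0.315 0.451 0.059] [0.028 0.067]
bearing 0.79 [386.6 248.6] 245 [ 0.34  -0.443  0.017] [0.008 0.025]
cap 0.77 [178.6 249.7] 192 [0.333 0.28  0.035] [0.007 0.042]
tape 0.89 [426.5 213.1] 351 [ 0.447 -0.555  0.024] [0.007 0.032]
tape 0.39 [331.8 184.1] 3188 [ 0.565 -0.264  0.03 ] [0.   0.09]
jar 0.91 [ 93.6 188.3] 462 [0.534 0.573 0.094] [0.01  0.106]
```

```bash
ls pics
```

```text
scene0.png
top0.png
tz.png
tzd.png
wrist0.png
```

View pics/tz.png

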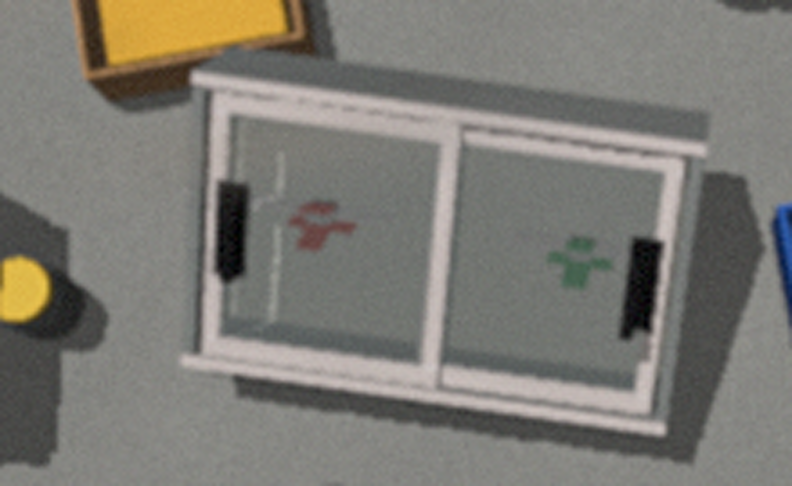

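View pics/tzd.png

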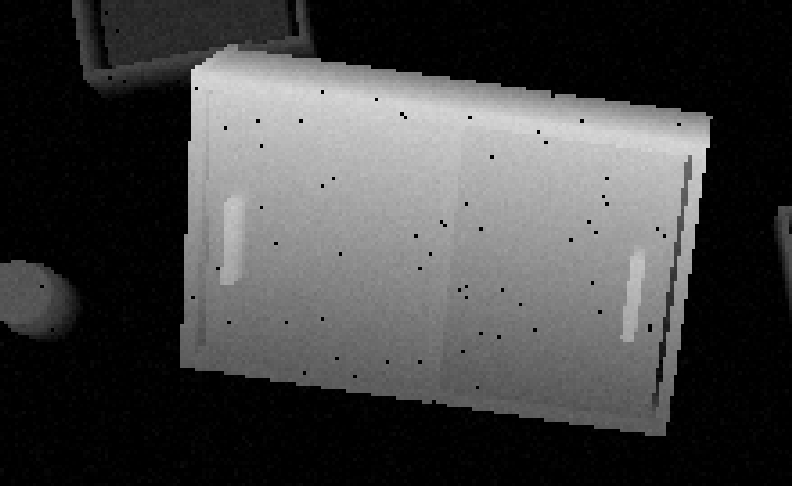

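```bash
cat > loc.py <<'E'
from h import *
import pickle
from scipy.optimize import least_squares
c=pickle.load(open("top.pkl","rb")); P=cloud(c); ok=c["range_z"]>0
reg=np.zeros((384,512),bool); reg[110:235,130:290]=1
pts=P[reg&ok&(P[...,2]>0.08)]
yaw=-0.1; o=np.array([0.565,0.17])
n0=np.array([-.5,0,.866])
def tocase(p,o,yaw):
    q=np.array(p)-np.r_[o,0]; return Rot.from_euler('z',-yaw).apply(q)
def facecoord(q): # up-slope, y, normal
    q=q-[0,0,.175]; return np.c_[q@[.866,0,.5],q[:,1],q@n0]
for i in range(8):
    f=facecoord(tocase(pts,o,yaw))
    m=(f[:,2]>.03)&(abs(f[:,0])<.08)&(abs(abs(f[:,1])-.185)<.04)
    L=pts[m&(f[:,1]>0)];R=pts[m&(f[:,1]<0)]
    mid=lambda A:np.r_[[(np.percentile(A[:,k],4)+np.percentile(A[:,k],96))/2 for k in range(3)]]
    l,r=mid(L),mid(R); d=l-r
    yaw=np.arctan2(-d[0],d[1])
    Rz=Rot.from_euler('z',yaw)
    o=((l+r)/2-Rz.apply([-.02,0,.2096]))[:2]
print(o,yaw,len(L),len(R),l,r,np.linalg.norm(d))
f=facecoord(tocase(pts,o,yaw))
for lo,hi in [(-.2,-.02),(.02,.16)]:
    m=(f[:,1]>lo)&(f[:,1]<hi)&(abs(f[:,0])<.1); print("door normal offs",np.median(f[m,2]), np.polyfit(f[m,0],f[m,2],1))
m=abs(f[:,2])<.012; print("outline",np.percentile(f[m,0],[.3,99.7]),np.percentile(f[m,1],[.3,99.7]))
# yaw from lateral edges
for s in np.linspace(-.13,.13,7):
    k=m&(abs(f[:,0]-s)<.02); print(round(s,2),f[k,1].min().round(4),f[k,1].max().round(4))
for s in np.linspace(-.18,.18,7):
    k=m&(abs(f[:,1]-s)<.02); print(round(s,2),np.percentile(f[k,0],[.5,99.5]).round(4))
# green clip
hsv=cv2.cvtColor(c["image"],cv2.COLOR_BGR2HSV)
g=reg&(hsv[...,0]>45)&(hsv[...,0]<85)&(hsv[...,1]>70); vv,uu=np.nonzero(g)
print("green px",g.sum(),uu.mean(),vv.mean(),uu.min(),uu.max(),vv.min(),vv.max())
# bin
rb=np.zeros_like(reg); rb[140:220,290:372]=1
hb=rb&(hsv[...,0]>100)&(hsv[...,0]<130)&(hsv[...,1]>100)
m=rb&ok&(P[...,2]>.075)&(P[...,2]<.1)&hb; B=P[m]; print("bin rim",len(B),np.median(B[:,2]))
rect=cv2.minAreaRect(np.float32(B[:,:2])); print(rect)
E
python3 loc.py
```

```text
[0.55903473 0.17387916] -0.14477158391261125 106 88 [0.56568152 0.35810268 0.20760466] [ 0.51280637 -0.00457371  0.20862753] 0.36651192661466586
door normal offs -0.008408220031386637 [-0.00084491 -0.00698714]
door normal offs -0.0006133460718000922 [-0.00071193 -0.00049692]
outline [-0.14372513  0.14066213] [-0.22801187  0.23409663]
-0.13 -0.2292 0.2352
-0.09 -0.2295 0.2355
-0.04 -0.2294 0.2349
0.0 -0.2292 0.2366
0.04 -0.229 0.2372
0.09 -0.2289 0.2354
0.13 -0.2287 0.2348
-0.18 [-0.1438  0.1411]
-0.12 [-0.1419  0.1403]
-0.06 [-0.1426  0.1404]
0.0 [-0.1423  0.1397]
0.06 [-0.142   0.1403]
0.12 [-0.1426  0.1393]
0.18 [-0.1432  0.1394]
green px 50 223.86 178.56 147 265 162 194
bin rim 477 0.08855059260102076
((0.5612633228302002, -0.25811880826950073), (0.17332662642002106, 0.2006409615278244), 9.817915916442871)
```

```bash
cat >> h.py <<'E'
YAW=-0.1448; RC=Rot.from_euler('z',YAW)
O=np.array([0.559,0.174,0])+RC.apply([-0.001,0.003,0])
U=np.array([.866025,0,.5]); N=np.array([-.5,0,.866025])
def fw(u,y,n):  # face coords -> world
    return O+RC.apply(np.array([0,0,.175])+u*U+np.array([0,y,0])+n*N)
def tofc(X):
    q=RC.inv().apply(np.atleast_2d(X)-O)-[0,0,.175]; return np.c_[q@U,q[:,1],q@N]
def quat(x,z): return Rot.from_matrix(np.c_[x,np.cross(z,x),z]).as_quat()
SG=1
QF=lambda s=1: quat(s*RC.apply(U),RC.apply(-N))      # jaws along slope
QFy=lambda s=1: quat(s*RC.apply([0,1.,0]),RC.apply(-N)) # jaws along y
BY=np.radians(9.82); BC=np.array([0.5612,-0.2581]); RB=Rot.from_euler('z',BY)
RIM=np.r_[BC,0]+RB.apply([-.082,0,.09])
QB=lambda s=1: quat(s*RB.apply([1.,0,0]),np.array([0,0,-1.]))
E
cat > t.py <<'E'
from h import *
import pickle
c=pickle.load(open("top.pkl","rb"))
uv=[[245.6,177.8]]
for n in [-.03,-.064]:
    a=fw(0,-.1,n); # intersect ray with plane
    k=cv2.undistortPoints(np.float64(uv).reshape(-1,1,2),c["intrinsics"],dist(c)).reshape(-1,2)
    d=np.r_[k[0],1]@c["R"]; o=-c["R"].T@c["t"]; nn=RC.apply(N)
    X=o+d*((a-o)@nn/(d@nn)); print(X,tofc(X))
print(RIM)
tests=dict(push0=(fw(0,-.225,.02),'f'),pushhi=(fw(0,-.225,.08),'f'),push1=(fw(0,-.05,.015),'f'),g=(fw(0,-.12,-.057),'f'),gl=(fw(0,-.12,.09),'f'),gl2=(fw(0,-.12,.13),'f'),b=(RIM+[0,0,.02],'b'),bh=(RIM+[0,0,.13],'b'))
for s in (1,-1):
  for k,(p,w) in tests.items():
    q=(QF if w=='f' else QB)(s); r=inverse_kinematics(p,q); print(s,k,np.round(p,3),None if r is None else np.round(r,2))
E
python3 t.py
```

```text
[0.55749442 0.04520118 0.15080623] [[ 0.00357396 -0.13066816 -0.02999998]]
[0.56467061 0.04625395 0.11555853] [[-0.00803172 -0.12859092 -0.06399996]]
[ 0.48040143 -0.27208538  0.09      ]
1 push0 [ 0.516 -0.044  0.192] [-0.26  0.07  2.15  0.15  0.4  -0.24]
1 pushhi [ 0.486 -0.04   0.244] [-0.27 -0.07  2.12  0.12  0.57 -0.21]
1 push1 [0.544 0.129 0.188] [ 0.24  0.17  2.05 -0.42  0.47  0.72]
1 g [0.569 0.054 0.126] [ 0.03  0.29  2.11 -0.39  0.24  0.53]
1 gl [0.497 0.065 0.253] [ 0.08 -0.04  2.07 -0.19  0.6   0.35]
1 gl2 [0.477 0.068 0.288] [ 0.09 -0.12  2.04 -0.18  0.71  0.34]
1 b [ 0.48  -0.272  0.11 ] [-0.64  0.42  1.74 -0.    0.98 -0.81]
1 bh [ 0.48  -0.272  0.22 ] [-0.64  0.29  1.62 -0.    1.23 -0.81]
-1 push0 [ 0.516 -0.044  0.192] [-0.26  0.07  2.15  0.15  0.4   2.9 ]
-1 pushhi [ 0.486 -0.04   0.244] [-0.27 -0.07  2.12  0.12  0.57  2.93]
-1 push1 [0.544 0.129 0.188] [ 0.24  0.17  2.05 -0.42  0.47 -2.43]
-1 g [0.569 0.054 0.126] [ 0.03  0.29  2.11 -0.39  0.24 -2.61]
-1 gl [0.497 0.065 0.253] [ 0.08 -0.04  2.07 -0.19  0.6  -2.79]
-1 gl2 [0.477 0.068 0.288] [ 0.09 -0.12  2.04 -0.18  0.71 -2.8 ]
-1 b [ 0.48  -0.272  0.11 ] [-0.64  0.42  1.74 -0.    0.98  2.33]
-1 bh [ 0.48  -0.272  0.22 ] [-0.64  0.29  1.62 -0.    1.23  2.33]
```

```bash
python3 - <<'E'
from h import *
print(current_clock())
move_gripper(0.0)
move_ptp(fw(0,-.23,.08),QF())
print(current_clock(),current_position(),current_joint_pos().round(2) if hasattr(current_joint_pos(),'round') else current_joint_pos())
print(servo_line(fw(0,-.23,.018),rate=.12,contact_N=10), current_force())
c=capture("scene"); cv2.imwrite("pics/s1.png",c["image"])
c=capture("top"); cv2.imwrite("pics/t1.png",c["image"][60:260,120:320].repeat(3,0).repeat(3,1))
print(current_clock())
E
```

```text
1.0
4.425 [ 0.4862615  -0.04541904  0.24455081] [-0.29 -0.07  2.12  0.14  0.57 -0.24]
False [-0.14396416  0.91482116 -0.03089617]
5.1917
```

View pics/s1.png

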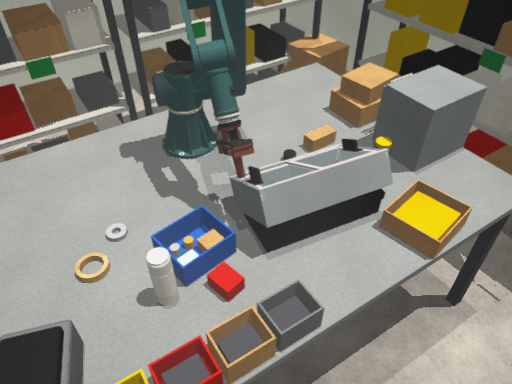

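The tool is beside the right fin (fingertips at about (242,178), fin at (255,175)), clear of everything else. Next I push the door.

```bash
python3 - <<'E'
from h import *
import pickle
r=servo_line(fw(0,-.05,.018),rate=.06,contact_N=15)
print(r,current_clock(),current_force(),tofc(current_position()))
servo_line(fw(0,-.065,.018),rate=.1)
servo_line(fw(0,-.075,.10),rate=.2)
move_gripper(0.06)
servo_line(fw(0,-.129,.10),rate=.15)
for n in ("top","scene","wrist"):
    c=capture(n); pickle.dump(c,open(n+"2.pkl","wb")); cv2.imwrite(f"pics/{n}2.png",c["image"])
print(current_clock(),current_joint_pos())
E
```

```text
False 8.3417 [ 0.06268396 -1.28673448 -0.08167081] [[-8.13311994e-05 -5.01249119e-02  1.79336851e-02]]
10.8917 [ 0.05184502 -0.06585568  2.07127392 -0.16648902  0.62721207  0.30552521]
```

View pics/wrist2.png

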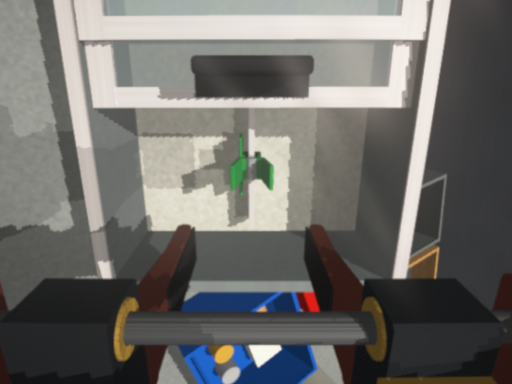

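View pics/top2.png

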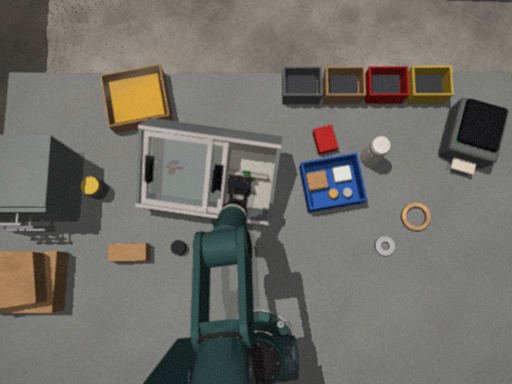

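```bash
python3 - <<'E'
from h import *
import pickle
c=pickle.load(open("wrist2.pkl","rb")); P=cloud(c); hsv=cv2.cvtColor(c["image"],cv2.COLOR_BGR2HSV)
g=(hsv[...,0]>45)&(hsv[...,0]<85)&(hsv[...,1]>100)&(c["range_z"]>0); g[:110]=0;g[220:]=0
f=tofc(P[g]); print(g.sum(),np.percentile(f,[2,10,50,90,98],axis=0).round(4))
vv,uu=np.nonzero(g)
for lo,hi in [(-.07,-.06),(-.06,-.05),(-.05,-.04),(-.04,-.03),(-.03,-.02)]:
    m=(f[:,2]>lo)&(f[:,2]<hi)
    if m.sum(): print(lo,m.sum(),f[m].min(0).round(4),f[m].max(0).round(4))
# rib
reg=np.zeros_like(g); reg[110:225,200:300]=1
F=tofc(P.reshape(-1,3)).reshape(384,512,3); m=reg&(c["range_z"]>0)&(abs(F[...,2]+.076)<.004)
print("rib",m.sum(),np.percentile(F[m],[5,50,95],axis=0).round(4))
m=(c["range_z"]>0)&(F[...,2]>.03)&(abs(F[...,0])<.045)&(F[...,1]>-.09)
print("fin",np.percentile(F[m],[5,50,95],axis=0).round(4))
cv2.imwrite("pics/w2z.png",cv2.resize(c["image"][100:230,180:320],None,fx=4.5,fy=4.5,interpolation=cv2.INTER_CUBIC))
E
```

```text
528 [[-0.0175 -0.1406 -0.0737]
 [-0.0159 -0.1351 -0.0705]
 [-0.0099 -0.1241 -0.0455]
 [ 0.0186 -0.1153 -0.0282]
 [ 0.0204 -0.0991 -0.0274]]
-0.07 121 [-0.0104 -0.1435 -0.07  ] [ 0.0104 -0.0977 -0.06  ]
-0.06 54 [-0.0125 -0.138  -0.0597] [-0.009  -0.1151 -0.0502]
-0.05 56 [-0.0141 -0.1377 -0.0491] [-0.0114 -0.1149 -0.04  ]
-0.04 71 [-0.0164 -0.1379 -0.0399] [ 0.0196 -0.115  -0.03  ]
-0.03 161 [-0.0182 -0.138  -0.03  ] [ 0.0207 -0.1157 -0.0268]
rib 526 [[-0.0019 -0.1896 -0.0788]
 [ 0.0012 -0.1127 -0.0775]
 [ 0.0035 -0.0734 -0.0761]]
fin [[-0.034  -0.0374  0.0359]
 [ 0.0015 -0.032   0.0381]
 [ 0.0366 -0.027   0.0394]]
```

View pics/w2z.png

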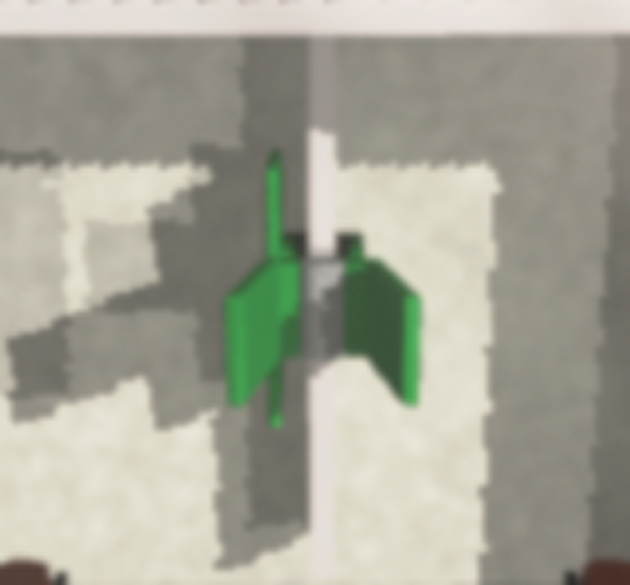

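```bash
python3 - <<'E'
from h import *
import pickle
servo_line(fw(.001,-.1265,.02),rate=.15)
print(servo_line(fw(.001,-.1265,-.057),rate=.06,contact_N=8),tofc(current_position()),current_joint_pos(),current_force())
move_gripper(0.02)
print(current_finger_gap(),current_clock(),current_force())
c=capture("wrist"); pickle.dump(c,open("wrist3.pkl","wb")); cv2.imwrite(f"pics/wrist3.png",c["image"])
E
```

```text
False [[ 0.00123128 -0.12643935 -0.0567107 ]] [ 0.0166538   0.28626958  2.11641178 -0.35323432  0.23437177  0.48440201] [-0.8290581  -0.43099759  0.35230357]
0.025740139870498027 13.6417 [-0.56914232 -0.27162018 -0.41933381]
```

View pics/wrist3.png

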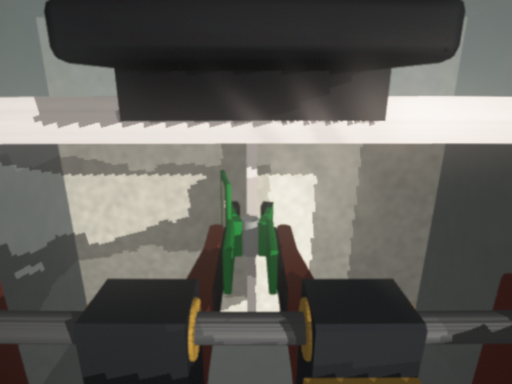

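```bash
python3 - <<'E'
from h import *
import pickle
print(servo_line(fw(.001,-.1265,-.02),rate=.06,contact_N=12),current_force())
servo_line(fw(.001,-.1265,.10),rate=.15)
print(current_finger_gap(),current_clock(),current_force())
c=capture("wrist"); pickle.dump(c,open("wrist4.pkl","wb")); cv2.imwrite(f"pics/wrist4.png",c["image"])
E
```

```text
False [ 0.10843431 -0.32602356 -0.62772182]
0.025493162644780843 15.4083 [-0.36273333  0.77993519  0.68533426]
```

View pics/wrist4.png

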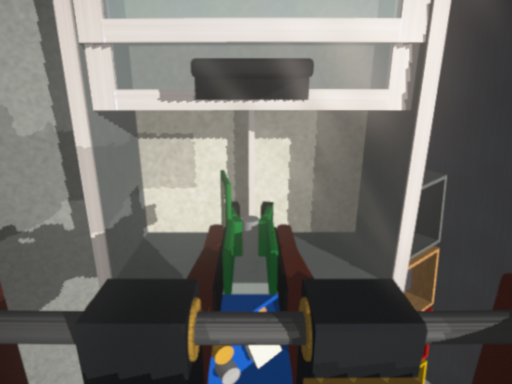

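```bash
python3 - <<'E'
from h import *
import pickle
servo_line(fw(.0,-.32,.11),rate=.2)
move_ptp(RIM+[0,0,.09],QB())
print(current_finger_gap(),current_clock(),current_position(),current_force())
for n in ("top","scene","wrist"):
    c=capture(n); pickle.dump(c,open(n+"5.pkl","wb")); cv2.imwrite(f"pics/{n}5.png",c["image"])
E
```

```text
0.025250882866167734 17.2917 [ 0.48021206 -0.27019722  0.17939913] [ 0.06728413  0.00634883 -0.78323879]
```

View pics/wrist5.png

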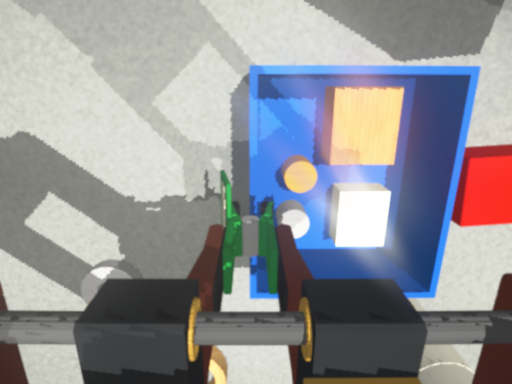

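View pics/scene5.png

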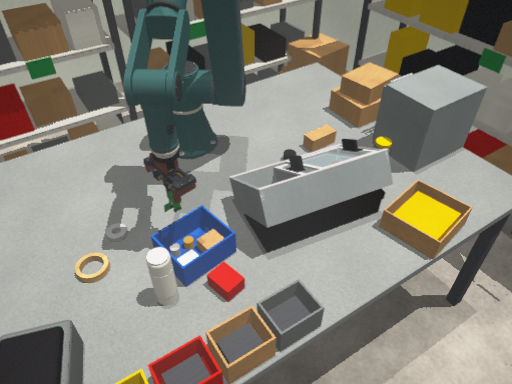

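```bash
cat > rim.py <<'E'
from h import *
import pickle,sys
c=pickle.load(open(sys.argv[1],"rb")); P=cloud(c); hsv=cv2.cvtColor(c["image"],cv2.COLOR_BGR2HSV)
bl=(hsv[...,0]>100)&(hsv[...,0]<130)&(hsv[...,1]>100)&(c["range_z"]>0)
B=RB.inv().apply(P.reshape(-1,3)-RIM).reshape(P.shape)
m=bl&(abs(B[...,2])<.008)&(abs(B[...,0])<.02)&(abs(B[...,1])<.09)
print(m.sum(),np.percentile(B[m],[2,10,50,90,98],axis=0).round(4),"slope",np.polyfit(B[m][:,1],B[m][:,0],1))
for a in np.arange(-.08,.08,.02):
    k=m&(abs(B[...,1]-a)<.01)
    if k.sum()>5: print(a.round(2),k.sum(),np.percentile(B[k][:,0],[3,97]).round(4))
T=Rot.from_quat(current_orientation()); tp=current_position()
g=(hsv[...,0]>45)&(hsv[...,0]<85)&(hsv[...,1]>90)&(c["range_z"]>0)&(c["range_z"]<.4)
t=T.inv().apply(P[g]-tp); print("clip in tool",g.sum(),np.percentile(t,[1,50,99],axis=0).round(4))
t2=T.inv().apply(P.reshape(-1,3)-tp).reshape(P.shape)
k=g&(abs(t2[...,2])<.006); q=t2[k]; 
if len(q): print("levers at tcp depth", len(q), q[q[:,0]<0,0].mean(), q[q[:,0]>0,0].mean(), np.percentile(q[:,1],[3,97]))
E
python3 rim.py wrist5.pkl; sed -i 's/"wrist/"wrist/' rim.py; python3 rim.py top.pkl | head -16
```

```text
1243 [[-0.0007 -0.0853 -0.0019]
 [ 0.0001 -0.0675 -0.0014]
 [ 0.0023  0.0306 -0.0005]
 [ 0.0046  0.0786  0.0003]
 [ 0.005   0.0872  0.0008]] slope [-0.00357221  0.00225638]
-0.08 109 [0.0001 0.0046]
-0.06 78 [0.0001 0.0045]
-0.02 63 [0.0001 0.0051]
0.0 171 [-0.0007  0.0051]
0.02 194 [-0.0007  0.0049]
0.04 198 [-0.0007  0.0048]
0.06 216 [-0.0007  0.0047]
clip in tool 2422 [[-0.016  -0.0305 -0.0286]
 [-0.0059 -0.0074 -0.0038]
 [ 0.0135  0.0105  0.0359]]
levers at tcp depth 206 -0.009938898275774013 0.010505115333221779 [-0.01184232  0.00579175]
100 [[-0.0044 -0.0852 -0.0071]
 [-0.0037 -0.0732 -0.0053]
 [-0.0015 -0.0006 -0.0008]
 [ 0.0015  0.0713  0.0041]
 [ 0.0021  0.0849  0.006 ]] slope [-0.0017188  -0.00120484]
-0.08 12 [-0.0044  0.0016]
-0.06 10 [-0.0035  0.0019]
-0.04 11 [-0.0031  0.0023]
-0.02 11 [-0.0043  0.0017]
0.0 12 [-0.0036  0.0019]
0.02 10 [-0.0035  0.0013]
0.04 10 [-0.004   0.0014]
0.06 12 [-0.0041  0.0011]Traceback (most recent call last):
  File "rim.py", line 13, in <module>
    t=T.inv().apply(P[g]-tp); print("clip in tool",g.sum(),np.percentile(t,[1,50,99],axis=0).round(4))
                                                           ~~~~~~~~~~~~~^^^^^^^^^^^^^^^^^^^^
    return _quantile_unchecked(
        a, q, axis, out, overwrite_input, method, keepdims, weights)
    return _ureduce(a,
                    func=_quantile_ureduce_func,
    ...<5 lines>...
                    overwrite_input=overwrite_input,
                    method=method)
    r = func(a, **kwargs)
    result = _quantile(arr,
                       quantiles=q,
    ...<2 lines>...
                       out=out,
                       weights=wgt)
    slices_having_nans = np.isnan(arr[-1, ...])
                                  ~~~^^^^^^^^^
IndexError: index -1 is out of bounds for axis 0 with size 0
```

```bash
python3 - <<'E'
from h import *
import pickle
d=RB.apply([.0018,0,0])
servo_line(RIM+d+[0,0,.06],QB(),rate=.1)
print(current_force(),current_position())
print(servo_line(RIM+d+[0,0,.020],QB(),rate=.03,contact_N=5),current_position(),current_force(),current_clock())
for n in ("top","scene","wrist"):
    c=capture(n); pickle.dump(c,open(n+"6.pkl","wb")); cv2.imwrite(f"pics/{n}6.png",c["image"])
print(current_position(),RIM+d,current_force())
s=cv2.imread("pics/scene6.png")[140:290,120:260]; cv2.imwrite("pics/s6z.png",cv2.resize(s,None,fx=4,fy=4,interpolation=cv2.INTER_CUBIC))
E
```

```text
[ 0.0450903  -0.5180128  -0.49881001] [ 0.48179801 -0.27134894  0.15033671]
False [ 0.4823094  -0.27188213  0.11019496] [ 0.67500749 -0.04727042 -0.27701976] 19.375
[ 0.48225847 -0.27184975  0.11016016] [ 0.48217506 -0.27177839  0.09      ] [ 0.27229615  0.05802149 -0.34952438]
```

View pics/wrist6.png

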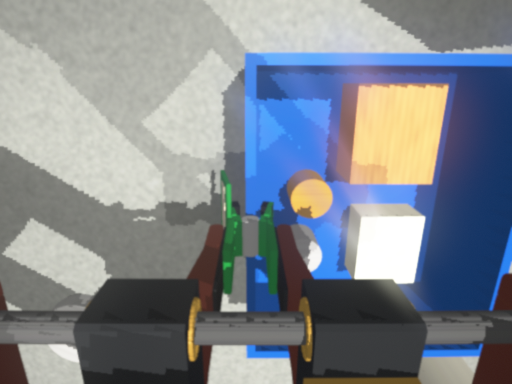

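View pics/s6z.png

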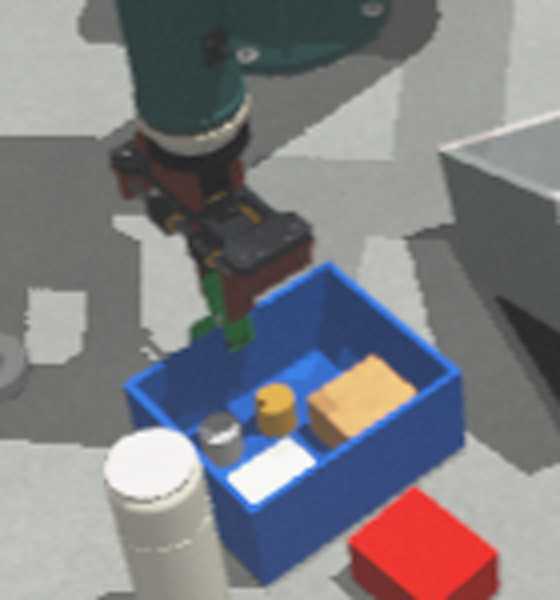

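```bash
python3 rim.py wrist6.pkl; python3 - <<'E'
from h import *
import pickle
move_gripper(0.06)
print(current_force(),current_finger_gap())
p=np.array(current_position())
servo_line(p+[0,0,.10],rate=.12)
print(current_clock())
for n in ("top","scene","wrist"):
    c=capture(n); pickle.dump(c,open(n+"7.pkl","wb")); cv2.imwrite(f"pics/{n}7.png",c["image"])
s=cv2.imread("pics/scene7.png")[140:290,120:260]; cv2.imwrite("pics/s7z.png",cv2.resize(s,None,fx=4,fy=4,interpolation=cv2.INTER_CUBIC))
E
```

```text
1993 [[-0.0005 -0.0574 -0.0018]
 [ 0.0001 -0.0418 -0.0013]
 [ 0.0023  0.0406 -0.0006]
 [ 0.0047  0.0805  0.0003]
 [ 0.0052  0.0882  0.0007]] slope [-0.00266181  0.00248275]
-0.08 12 [0.0004 0.0048]
-0.06 100 [0.0003 0.005 ]
-0.04 214 [0.0003 0.0049]
-0.02 122 [0.0002 0.0048]
0.0 17 [0.0002 0.007 ]
0.02 339 [-0.0006  0.0053]
0.04 368 [-0.0006  0.0052]
0.06 399 [-0.0005  0.0051]
clip in tool 2465 [[-0.0162 -0.0302 -0.0292]
 [-0.006  -0.007  -0.0052]
 [ 0.0135  0.0111  0.036 ]]
levers at tcp depth 210 -0.010003185193153132 0.010526880251879504 [-0.01159812  0.00623159]
[ 0.59008417 -0.44550626 -0.95983397] 0.05981054524226534
21.2167
```

View pics/wrist7.png

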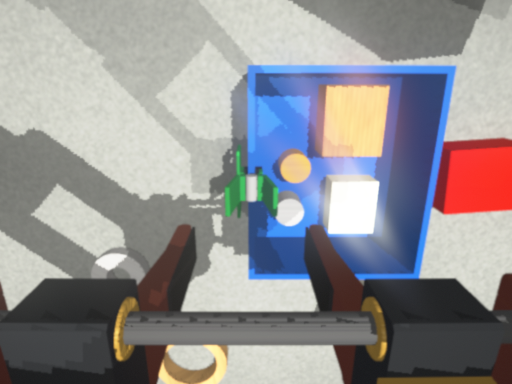

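View pics/s7z.png

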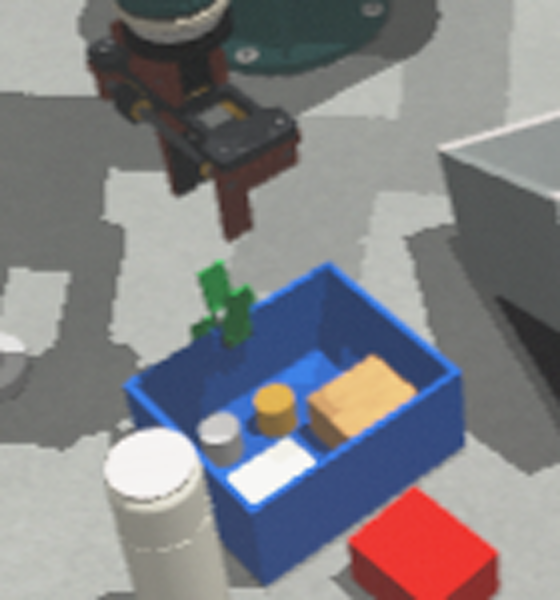

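```bash
cat > chk.py <<'E'
from h import *
import pickle,sys
c=pickle.load(open(sys.argv[1],"rb")); P=cloud(c); hsv=cv2.cvtColor(c["image"],cv2.COLOR_BGR2HSV)
g=(hsv[...,0]>45)&(hsv[...,0]<85)&(hsv[...,1]>90)&(c["range_z"]>0)
B=RB.inv().apply(P.reshape(-1,3)-RIM).reshape(P.shape); g&=(np.linalg.norm(B,axis=-1)<.08)
b=B[g]; print(g.sum(),"clip in rim frame",np.percentile(b,[1,50,99],axis=0).round(4))
hi=b[b[:,2]>.04]; print("tips front/back",hi[hi[:,0]<.002].mean(0).round(4),hi[hi[:,0]>.002].mean(0).round(4))
E
python3 chk.py wrist7.pkl
```

```text
1388 clip in rim frame [[-0.0173 -0.0243 -0.0172]
 [-0.0061  0.0028  0.0257]
 [ 0.0218  0.0299  0.0491]]
tips front/back [-0.0151  0.0005  0.0464] [0.0194 0.0014 0.0466]
```

```bash
python3 - <<'E'
from h import *
import pickle
move_gripper(0.0)
move_ptp(fw(0,-.30,.11),QF())
servo_line(fw(0,.005,.09),rate=.2)
print(servo_line(fw(0,.005,.018),rate=.1,contact_N=10))
r=servo_line(fw(0,-.168,.018),rate=.06,contact_N=15)
print(r,current_clock(),current_force(),tofc(current_position()))
c=capture("top"); cv2.imwrite("pics/top8.png",c["image"])
for i in range(1): 
    p=tofc(current_position())[0]
servo_line(fw(0,p[1]+.012,.018),rate=.05)
servo_line(fw(0,p[1]+.02,.10),rate=.15)
servo_line(fw(0,-.08,.14),rate=.2)
for n in ("wrist",):
    c=capture(n); pickle.dump(c,open(n+"8.pkl","wb")); cv2.imwrite(f"pics/{n}8.png",c["image"])
F=tofc(cloud(c).reshape(-1,3)).reshape(384,512,3); m=(c["range_z"]>0)&(F[...,2]>.03)&(F[...,2]<.045)&(abs(F[...,0])<.045)&(abs(F[...,1])<.24)
print("fin",np.percentile(F[m],[5,50,95],axis=0).round(4))
E
```

```text
False
False 28.6667 [-0.30905398 -0.04669087 -0.58864185] [[-0.00039163 -0.16796913  0.01792699]]
fin [[-0.0021 -0.1891  0.0382]
 [-0.0016 -0.1891  0.0382]
 [-0.0012 -0.1891  0.0382]]
```

View pics/wrist8.png

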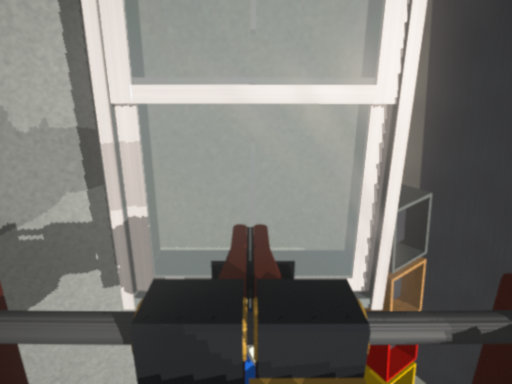

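```bash
python3 - <<'E'
from h import *
import pickle
move_ptp(fw(0,-.38,.12),QF()); move_ptp([.35,-.2,.35],QB())
for n in ("top","scene"):
    c=capture(n); pickle.dump(c,open(n+"9.pkl","wb")); cv2.imwrite(f"pics/{n}9.png",c["image"])
    if n=="top":
        F=tofc(cloud(c).reshape(-1,3)).reshape(384,512,3)
        for sg in (1,-1):
            m=(c["range_z"]>0)&(F[...,2]>.03)&(F[...,2]<.045)&(abs(F[...,0])<.045)&(F[...,1]*sg>.0)&(F[...,1]*sg<.225)
            print("fin",m.sum(),np.percentile(F[m],[5,50,95],axis=0).round(4).tolist())
        c0=pickle.load(open("top.pkl","rb"));F=tofc(cloud(c0).reshape(-1,3)).reshape(384,512,3)
        for sg in (1,-1):
            m=(c0["range_z"]>0)&(F[...,2]>.03)&(F[...,2]<.045)&(abs(F[...,0])<.045)&(F[...,1]*sg>.0)&(F[...,1]*sg<.225)
            print("fin at start",m.sum(),np.percentile(F[m],[5,50,95],axis=0).round(4).tolist())
print(current_clock())
E
```

```text
fin 98 [[-0.037, 0.1745, 0.0322], [0.001, 0.1795, 0.039], [0.0372, 0.1856, 0.044]]
fin 85 [[-0.0334, -0.1916, 0.0338], [0.0023, -0.1861, 0.0395], [0.0381, -0.1808, 0.0433]]
fin at start 98 [[-0.0365, 0.174, 0.031], [0.0019, 0.1788, 0.0386], [0.036, 0.1863, 0.0433]]
fin at start 86 [[-0.0348, -0.1908, 0.0337], [0.0023, -0.1854, 0.039], [0.036, -0.18, 0.0437]]
32.4583
```

View pics/top9.png

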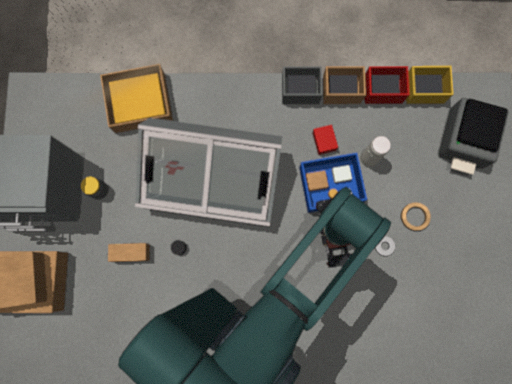

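```bash
python3 - <<'E'
import cv2
a=cv2.imread("pics/top0.png")[110:235,130:290];b=cv2.imread("pics/top9.png")[110:235,130:290]
import numpy as np
cv2.imwrite("pics/cmp.png",cv2.resize(np.hstack([a,b]),None,fx=2.5,fy=2.5,interpolation=cv2.INTER_CUBIC))
E
```

```text
(no output)
```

View pics/cmp.png

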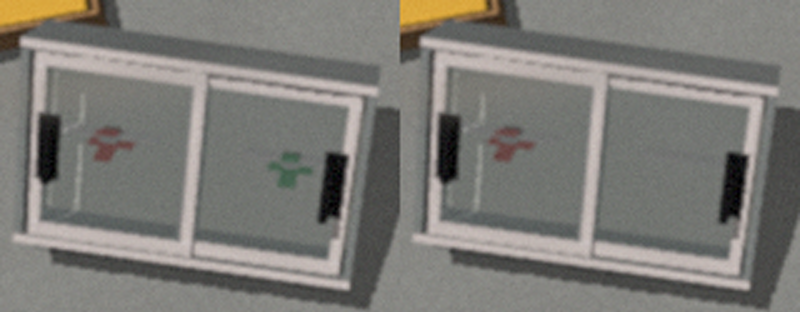

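```bash
python3 chk.py scene9.pkl; python3 - <<'E'
from h import *
import pickle
s=cv2.imread("pics/scene9.png")[140:290,120:260]; cv2.imwrite("pics/s9z.png",cv2.resize(s,None,fx=4,fy=4,interpolation=cv2.INTER_CUBIC))
print(current_force(),current_position(),current_qvel())
E
```

```text
159 clip in rim frame [[-0.0152 -0.0306 -0.0153]
 [-0.0024 -0.0068  0.0246]
 [ 0.024   0.0218  0.0506]]
tips front/back [-0.0138 -0.0039  0.0456] [ 0.0215 -0.0064  0.046 ]
[-0.62878801 -0.44923116  0.34436573] [ 0.34958453 -0.19864329  0.34858447] [-9.64328370e-03 -3.65225826e-03  2.35285169e-03 -4.61839949e-03
  7.68818641e-03  6.69074181e-07]
```

View pics/s9z.png

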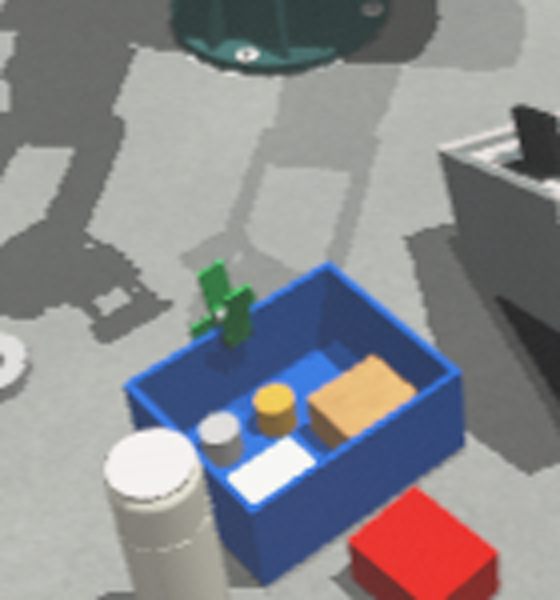

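The clip is upright on the near wall (zoomed at (220,310)) with the tag outside. The bin hasn't moved and the robot is clear, so I'm handing in.

```bash
python3 -c "
from bench import *
sleep(.3); print(close_job(),current_clock())"
```

```text
the job is handed in; nothing more can be done
the job is handed in; nothing more can be done
```

I moved the green clip from its rib to the top of the bin's near wall, shut the door again and handed the job in. The clock read about 32.5 s just before hand-in, and no verdict was reported.

**What I did:** I pushed the right door's fin about 0.153 m aside. Then I squeezed the clip fully (finger gap 25.7 mm), lifted it off square to the face, lowered it over the wall and let go. Finally I pushed the fin back and moved the arm clear.

**Last checks:**
- **Clip:** upright on the near wall with the tag outside. From the lever tips I estimate the jaw tips are about 17 mm below the rim, near the wall's middle. I could not see the jaw tips directly.
- **Doors:** both fins are within about 1 mm of where they read at the start. The closing push showed no clear stop force, so I rely on the camera for this.
- **Surroundings:** the red clip, bin and other things look unmoved in the pictures; I did not measure them again.

**Disagreements:** the top and wrist cameras differed by about 3 mm on where the rim was. I went with the wrist view, and the clip went on with no contact force. The depth readings for the tag's lower edge did not match those from the levers, so I used the levers for the clip's height.

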